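# Screw the right lid onto the canister

### The job

Take the loose tile off the mouth of the canister and stack it squarely on the pile of two like tiles, keeping the pile square. Then pick the larger of the two round lids, set it on the canister, turn it back (anticlockwise) until its thread drops into place, and screw it forward (clockwise) until it is fully home. Leave the smaller lid and everything else where it stands.

Things in the scene. Friction and masses are not known exactly. Their poses are not given: they have to be found in the camera images.
- canister: squat steel canister 84 mm across, fixed to the table by a round foot plate 94 mm across, 5 mm thick; it cannot move. Flat shoulder at z = 50 mm, above it a neck 48 mm across up to the rim at z = 80 mm. On the neck a right-handed thread 56 mm across with three starts: each 120 degrees has a notch, 89 degrees of flat-topped rib and a stop tooth. Origin: centre of its underside, z up.
- mouth (a point): centre of the canister's rim, 80 mm above the table. A lid set on the neck at a chance angle rides on the rib, its origin 68.5 mm above the table (71.5 mm on a tooth), and clockwise it only meets the stop teeth. Turned back up to 120 degrees it meets a stop over the notches; there (window 13 degrees, just before the stop) it drops, or goes under a light push, to 59 mm
- screw_lid: the canister's lid: round pale aluminium cap with fine ribs, 65 mm across, 30 mm tall, about 0.13 kg, top plate 4 mm, skirt 3 mm thick, 59 mm clear inside, standing open side down on the table. Three lugs inside the skirt, out of sight; their angle to its axes is not given. Grip the skirt, fingertips above the canister's shoulder. Origin: centre of the skirt's lower edge, z up.
- lid_top (a point): centre of the top of screw_lid, 30 mm above its origin. Once dropped into the thread the lid turns clockwise seen from above, sinking about 5 mm in 100 degrees to a stop; it turns easily (under 0.3 N m) and stays where it is left. Fully home its top is 84 mm above the table (its origin 54 mm), the top plate on the rim
- tile_a: plain square terracotta tile, 66x66x10 mm, 0.1 kg, lying loose over the canister's mouth (its underside on the rim). x and y along its edges. Origin: centre of its underside, z up.
- tile_b: upper one of two like tiles (66x66x10 mm) piled on the table; its underside at 10 mm. Origin: centre of its underside, z up.
- tile_c: lower tile of that pile, lying on the table. Origin: centre of its underside, z up.
- small_lid: bystander: the wrong lid: same look as screw_lid but only 50 mm across and 26 mm tall; fits nothing here. Origin: centre of its underside, z up.
- reel_left: bystander: cotton reel, 31 mm across, 42 mm tall, standing to the left of the canister. Origin: centre of its underside, z up.
- reel_right: bystander: cotton reel, 31 mm across, 42 mm tall, standing to the right of the canister. Origin: centre of its underside, z up.
- block_plane: bystander: iron block plane, 42x160x56 mm, long along its y. Origin: centre of its underside, z up.
- candlestick: bystander: brass candlestick, 91 mm across, 112 mm tall. Origin: centre of its underside, z up.
- knob_box: bystander: small card box, 57x92x41 mm, long along its y. Origin: centre of its underside, z up.
- iron_weight: bystander: knobbed iron scale weight, 60 mm across, 44 mm tall. Origin: centre of its underside, z up.
- oil_can: bystander: small oil can, 76 mm across, 136 mm tall. Origin: centre of its underside, z up.

How it is judged:
On the way, in this order (a step that is already met when the one before it is completed fails the run):
1. the tile from the mouth lies squarely on the pile (horizontal distance between tile_a and tile_b below 0.008 m and (angle between the x axis of tile_a and the x axis of tile_b, either way round below 0.15 rad or angle between the x axis of tile_a and the y axis of tile_b, either way round below 0.15 rad) and horizontal distance between tile_b and tile_c below 0.008 m and (angle between the x axis of tile_b and the x axis of tile_c, either way round below 0.15 rad or angle between the x axis of tile_b and the y axis of tile_c, either way round below 0.15 rad) and z of tile_a in the frame of tile_b between 0.008 and 0.012 m and angle between tile_a's own z axis and vertical below 0.05 rad and height (world z) of tile_b below 0.013 m and height (world z) of tile_c below 0.003 m), for 0.2 s.
2. the large lid has dropped into the thread, still 2 to 7 mm above home (z of screw_lid in the frame of canister between 0.056 and 0.061 m and horizontal distance between screw_lid and canister below 0.004 m), for 0.1 s.
At the end, for the whole second after the job is handed in: Three tiles in one flat pile, the mouth's tile on top, neighbours centred within 8 mm and turned within 8 degrees (any quarter turn counts); the large lid home on the canister, level within 3 degrees, origin 52 to 55.5 mm above the canister's foot; all at rest (all of step 1 and z of screw_lid in the frame of canister between 0.052 and 0.0555 m and horizontal distance between screw_lid and canister below 0.003 m and angle between screw_lid's own z axis and vertical below 0.05 rad and linear speed of each of screw_lid, tile_a below 0.02 m/s); the robot touches nothing.
It fails at once if the small lid or another bystander is moved more than 25 mm (distance of any of small_lid, reel_left, reel_right, block_plane, candlestick, knob_box, iron_weight, oil_can from where it was at the start of the episode above 0.025 m).
It also fails if it takes over 72 s, if anything falls off the work surface, if the arm or the gripper's body presses on something with over 40 N, if the wrist force passes 120 N, or if a joint passes its speed limit or range.

### The arm

A 7-joint arm with a two-finger parallel gripper is mounted at the origin on a cart in front of the work surface, level with it; the furniture and walls round the work are solid. World frame = base frame: x ahead of the robot, y to its left, z up, the work surface at z = 0. Lengths are in m, angles in rad, forces in N, time in s.
With the tool pointing down it reaches from about 0.425 to 1.025 m from the base axis. Payload 9.4 kg.
Tool frame: the origin (TCP) lies at the very end of the fingers, on their centre line; the grasp point (between the pads) lies 19 mm behind it; z points along the fingers, y is the line along which they close (so a half turn about z gives the same grasp; the last joint's range is limited). The gripper opens to 93 mm and grips with 3 to 60 N. Pads are 15 mm wide; open, the fingers measure 128 mm over their backs; the gripper's body (75 mm by 188 mm) begins 65 mm behind the grasp point.
Start: joints at [-1.368, 0.599, -0.003, 1.599, 0.002, 0.943, -0.08], TCP at [0.2, 0.697, 0.219] pointing down, gripper open.
Joint ranges: [-2.57, 2.57], [-0.35, 1.97], [-1.29, 1.29], [0.11, 2.56], [-1.05, 4.19], [0.11, 1.86], [-2.63, 2.63]. Speed limits (rad/s): [2.22, 2.22, 3.01, 3.01, 3.14, 3.14, 3.14].

### API

Orientations are given as a unit quaternion [x, y, z, w].
In Python, from cell import r, get_image, workorder gives the robot as it stands.
- The arm moves only by the shell command python3 -m handwheel 'ROWS' [FORCE]. ROWS is JSON, a list of rows, each a list of 7 numbers: the shift along the tool's x, y, z in units of 25 mm (1.0 is 25 mm), then the turn, a rotation vector about the tool's x, y, z in rad, then the closure in counts, from 0 (fully open) to 255 (shut). In form: [[tx, ty, tz, rx, ry, rz, grip], ...]. A call has 1 to 5 rows; each row is the pose to reach, as a shift and turn from the pose commanded when the call began, along the tool's axes at that moment; what a row does not reach only later rows make up. A row lasts 1/8 s, in which the tool goes at most 62.5 mm and 10.7 degrees, less where a joint would pass 70% of its speed; a pose out of reach is approached as far as the arm can. A call with a gripper value outside its range is refused whole. The fingers move at their own pace and stop on an object; FORCE is the grip in N (left out, the last holds). Time passes only in rows, so rows that repeat a pose let the fingers close. It gives the time, the measured TCP pose, the force, the opening and the grip force at its end, in the units of the state.
- r.state(): the state, without advancing time (a new reading comes with each control period).
- get_image(name): name is "scene" or "side" or "wrist"; returns a dict with "color" (420x560x3 uint8, red, green, blue), "vertical_fov" (degrees; the focal length in pixels is half the picture's height over the tangent of half this angle, whatever the lens; pixels are square), "cx", "cy" (the principal point, pixels), "k1" (the pictures are not rectified: a ray, as slopes to the right and down, at radius r is drawn at 1 + k1 r^2 times it, then the intrinsics apply), "eye" and "orientation" of the camera in the world. Camera axes: x right, y down, z forward; pixel columns grow to the right and rows downward; lengths in m; the calibration is good to about 2 mm. A picture is of the moment at which its call begins. There is no depth.
- workorder.close_job(): hands the job in; it is judged then, once.
The state is a dict: "time": time; "qpos": joint angles; "dq": joint speeds; "joint_torque": joint torques, N m; "position": TCP position; "eef_rot": TCP orientation; "force": force on the tool from outside, world axes, zero at the start; "moment": the same for the moment, N m; "grip_width": finger opening in m; "grasp_force": force on a finger pad.
Only numpy, scipy, OpenCV 4.12 (cv2) and the standard library are available. Lean on these libraries where they do the work, as an engineer would, in place of code of your own. Each camera call takes 0.05 s, during which the arm holds its last target. There are 200 camera calls.

## Working session

There is one attempt and no reset: what is moved stays moved. The work goes in short steps, Python scripts to look and compute and a shell command to move; the robot and the scene stay as the last step left them, time stands still between calls to the robot, and variables do not carry over. Pictures are saved under pics/ and viewed, at most 10 in all, crops included, and the job is handed in when it is done.

```bash
ls; mkdir -p pics
cat > h.py <<'E'
import numpy as np, cv2
from scipy.spatial.transform import Rotation as R
from cell import r, get_image, workorder
def K(im):
    f=im["color"].shape[0]/2/np.tan(np.radians(im["vertical_fov"])/2)
    return np.array([[f,0,im["cx"]],[0,f,im["cy"]],[0,0,1]]), np.array([im["k1"],0,0,0.])
def rot(q): return R.from_quat(q).as_matrix() if np.size(q)==4 else np.array(q).reshape(3,3)
def plane(im,px,z):
    k,d=K(im); u=cv2.undistortPoints(np.array(px,float).reshape(-1,1,2),k,d).reshape(-1,2)
    v=np.c_[u,np.ones(len(u))]@rot(im["orientation"]).T; e=np.array(im["eye"])
    return e+v*((z-e[2])/v[:,2])[:,None]
def proj(im,P):
    k,d=K(im); M=rot(im["orientation"]).T
    return cv2.projectPoints(np.array(P,float).reshape(-1,1,3),cv2.Rodrigues(M)[0],-M@np.array(im["eye"]),k,d)[0].reshape(-1,2)
def save(im,n): cv2.imwrite(f"pics/{n}.png",im["color"][...,::-1])
E
python3 - <<'E'
from h import *
import pickle
for n in("scene","side","wrist"):
    im=get_image(n); save(im,n+"0"); pickle.dump(im,open(n+"0.pkl","wb")); print(n,{k:v for k,v in im.items() if k!="color"})
a=[cv2.imread(f"pics/{n}0.png") for n in("scene","side","wrist")]
print(r.state())
E
```

```text
pics
scene {'vertical_fov': 48.76183149930092, 'cx': 273.2126483893109, 'cy': 209.8896616079334, 'k1': -0.06377807871444244, 'eye': array([-0.08001025,  0.46600523,  0.68225727]), 'orientation': array([-0.4316591 ,  0.77816112, -0.40460147,  0.21079217])}
side {'vertical_fov': 46.62279675168152, 'cx': 284.42990775846306, 'cy': 213.58880625944133, 'k1': -0.04038748923177623, 'eye': array([ 0.22478437, -0.74417206,  0.75589656]), 'orientation': array([ 0.8773263 , -0.20659547,  0.10614325, -0.41994105])}
wrist {'vertical_fov': 63.494353269886865, 'cx': 283.2272867298974, 'cy': 205.21110117154862, 'k1': -0.06279563113435745, 'eye': array([0.13662151, 0.71512388, 0.38442815]), 'orientation': array([0.79303424, 0.59686801, 0.0728909 , 0.09763294])}
{'time': 0.15, 'qpos': array([-1.36768123,  0.5999469 , -0.00253761,  1.599908  ,  0.00181611,
        0.94292571, -0.07980192]), 'dq': array([-0.00155105, -0.00186001, -0.00067935, -0.00095512, -0.00085847,
       -0.00391458,  0.00143822]), 'joint_torque': array([ 2.76887724e-03, -7.65583420e+01,  1.49883974e+00, -2.52566314e+01,
       -5.23511984e-02,  1.48461020e-02,  8.61092735e-05]), 'position': array([0.2001461 , 0.69645602, 0.21796806]), 'eef_rot': array([ 1.39421301e-01,  9.90232977e-01, -5.92854673e-04, -1.77555601e-05]), 'force': array([-0.53784857,  0.22931334,  0.15586125]), 'moment': array([-0.04320095,  0.02388766,  0.00330085]), 'grasp_force': 0.0, 'grip_width': 0.09277968169142502}
```

View pics/scene0.png

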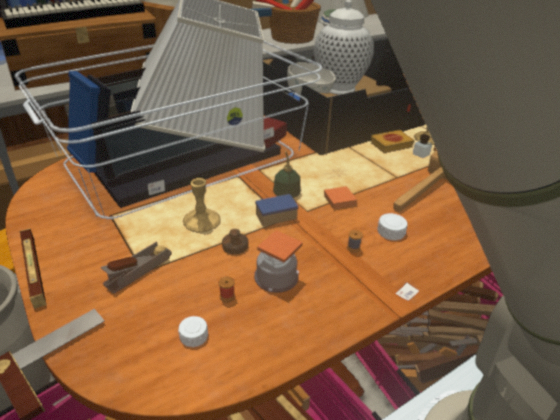

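View pics/side0.png

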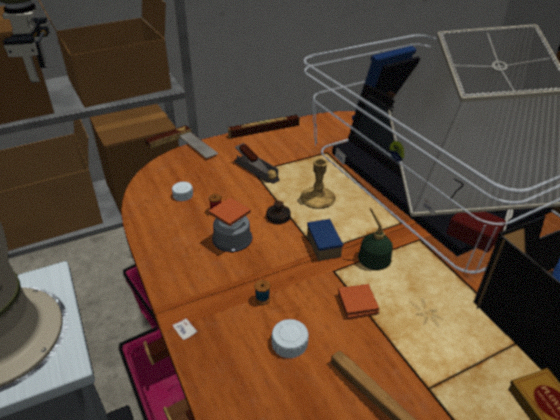

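The scene view shows the tile-covered canister at (278,262), the pile at (340,197), and lids at (193,331) and (393,226). In the side view these are at (232,228), (358,300), (182,190) and (290,338). Next I'll measure them.

Run:
```python
from h import *
import pickle
S={n:pickle.load(open(n+"0.pkl","rb")) for n in("scene","side")}
pts={"scene":dict(ta=(280,245),tb=(340,195),l1=(193,328),l2=(393,224)),"side":dict(ta=(230,210),tb=(358,297),l1=(182,188),l2=(290,333))}
for n,im in S.items():
    hsv=cv2.cvtColor(im["color"],cv2.COLOR_RGB2HSV); lab=cv2.cvtColor(im["color"],cv2.COLOR_RGB2LAB)
    for k,(x,y) in pts[n].items():
        print(n,k,im["color"][y,x],hsv[y,x],plane(im,(x,y),{"ta":.09,"tb":.02}.get(k,.03))[0].round(3))
    print("wood",[im["color"][y,x] for x,y in ([(320,290),(380,200)] if n=="scene" else [(170,240),(320,330)])])
    print(n,"rgb row",[im["color"][pts[n]["tb"][1],x].tolist() for x in range(pts[n]["tb"][0]-26,pts[n]["tb"][0]+27,3)])
    t=[cv2.resize(im["color"][y-33:y+33,x-44:x+44],None,fx=4.5,fy=4.5,interpolation=cv2.INTER_CUBIC) for x,y in pts[n].values()]
    cv2.imwrite(f"pics/{n}_c.png",np.vstack([np.hstack(t[:2]),np.hstack(t[2:])])[...,::-1])
```

```text
scene ta [213 121  71] [ 11 170 213] [0.5   0.064 0.09 ]
scene tb [214 122  73] [ 10 168 214] [ 0.655 -0.225  0.02 ]
scene l1 [225 229 226] [ 68   4 229] [0.447 0.282 0.03 ]
scene l2 [225 229 225] [ 60   4 229] [ 0.485 -0.245  0.03 ]
wood [array([203, 125,  59], dtype=uint8), array([198, 121,  63], dtype=uint8)]
scene rgb row [[225, 195, 129], [232, 211, 147], [232, 213, 150], [208, 177, 124], [123, 78, 50], [202, 115, 67], [211, 120, 72], [214, 121, 72], [212, 123, 73], [213, 122, 72], [212, 120, 71], [212, 123, 73], [212, 121, 71], [199, 118, 71], [192, 119, 60], [195, 121, 62], [200, 125, 63], [199, 124, 62]]
side ta [156  75  39] [  9 191 156] [0.506 0.058 0.09 ]
side tb [161  78  40] [  9 192 161] [ 0.66 -0.23  0.02]
side l1 [181 192 194] [ 95  17 194] [0.455 0.268 0.03 ]
side l2 [181 195 196] [ 92  20 196] [ 0.494 -0.255  0.03 ]
wood [array([144,  80,  38], dtype=uint8), array([155,  89,  46], dtype=uint8)]
side rgb row [[141, 72, 20], [105, 51, 19], [70, 39, 16], [104, 50, 31], [156, 74, 39], [162, 83, 44], [165, 84, 44], [166, 85, 47], [157, 72, 41], [164, 81, 42], [161, 78, 47], [162, 79, 46], [166, 81, 47], [163, 79, 45], [179, 126, 88], [191, 169, 120], [191, 172, 121], [189, 168, 117]]
```

View pics/scene_c.png

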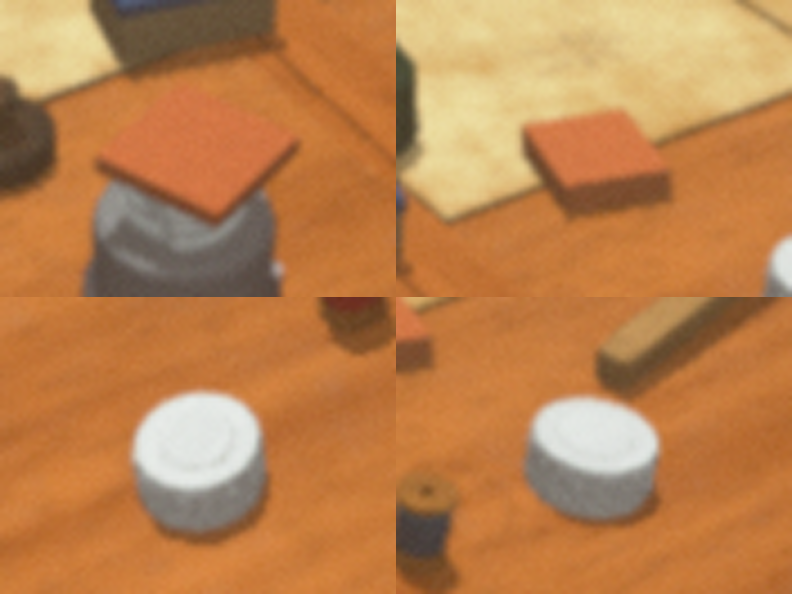

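View pics/side_c.png

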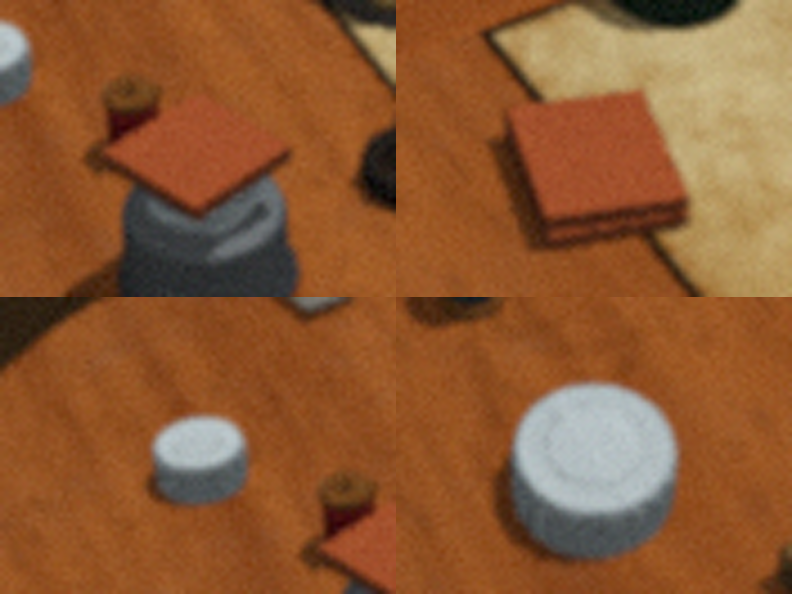

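Crops: tile corners are clear in both views. The lid on the right (scene (393,224), side (290,333)) looks larger.

Run:
```python
from h import *
import pickle
S={n:pickle.load(open(n+"0.pkl","rb")) for n in("scene","side")}
def g(n,c,uv,z):
    uv=np.array(uv,float); return plane(S[n],np.array(c)+[-44,-33]+(uv+.5)/4.5-.5,z)
T={"ta":(.09,[("scene",(280,245),[(97,160),(182,84),(299,144),(215,217)]),("side",(230,210),[(102,152),(203,95),(290,150),(200,208)])]),
"tb":(.02,[("scene",(340,195),[(126,130),(229,110),(273,172),(172,188)]),("side",(358,297),[(112,107),(249,91),(290,203),(151,220)])])}
for k,(z,L) in T.items():
    for n,c,uv in L:
        P=g(n,c,uv,z)[:,:2]; e=np.roll(P,-1,0)-P
        print(k,n,P.mean(0).round(4),"edges",np.linalg.norm(e,axis=1).round(4),"yaw",np.degrees(np.arctan2(e[:,1],e[:,0])%(np.pi/2)).round(1))
for k,z,n,c,uv in [("l2",.03,"scene",(393,224),[(134,138),(262,138),(198,101),(198,177)]),("l2",.03,"side",(290,333),[(116,151),(281,151),(198,85),(198,217)]),("l1",.026,"scene",(193,328),[(134,142),(262,142),(198,95),(198,190)]),("l1",.026,"side",(182,188),[(152,147),(246,147),(199,119),(199,173)])]:
    P=g(n,c,uv,z); print(k,n,P[:,:2].mean(0).round(4),np.linalg.norm(P[0]-P[1]).round(4),np.linalg.norm(P[2]-P[3]).round(4))
for n,c in [("scene","can"),]: pass
st=r.state(); M=rot(st["eef_rot"]); print(M.round(3)); im=get_image("wrist"); Mc=rot(im["orientation"]); print("cam in tool",M.T@(im["eye"]-st["position"]),(M.T@Mc).round(3))
```

```text
ta scene [0.5004 0.0649] edges [0.0663 0.0663 0.0622 0.0624] yaw [23.  18.6 19.6 22.2]
ta side [0.5056 0.0583] edges [0.0655 0.0641 0.0604 0.0665] yaw [19.3 19.6 21.4 24. ]
tb scene [ 0.6561 -0.2261] edges [0.0674 0.0663 0.0619 0.0617] yaw [77.9 72.  74.  76.9]
tb side [ 0.6594 -0.2323] edges [0.0645 0.0666 0.0623 0.0664] yaw [72.5 70.9 72.3 72.9]
l2 scene [ 0.493  -0.2517] 0.0684 0.0679
l2 side [ 0.4936 -0.255 ] 0.0671 0.066
l1 scene [0.4544 0.28  ] 0.0511 0.0489
l1 side [0.4575 0.2775] 0.0535 0.0535
[[-0.961  0.276 -0.   ]
 [ 0.276  0.961 -0.001]
 [-0.    -0.001 -1.   ]]
cam in tool [ 0.06618739  0.00024148 -0.16657915] [[-0.001 -0.97  -0.242]
 [ 1.    -0.001  0.   ]
 [-0.    -0.242  0.97 ]]
```

Sizes confirm l2 as the large lid (about 66–68 mm against about 51). Before moving I'll locate the neighbours and work out the first hover.

```bash
cat >> h.py <<'E'
def go(x,y,z,yaw):
    "delta in handwheel units; yaw = world angle (deg) of tool y, mod 180"
    s=r.state(); M=rot(s["eef_rot"]); d=M.T@(np.array([x,y,z])-s["position"])/.025
    c=np.degrees(np.arctan2(M[1,1],M[0,1])); t=(yaw-c+90)%180-90
    R2=R.from_euler('z',c+t,degrees=True).as_matrix()@np.array([[0,1,0],[1,0,0],[0,0,-1.]])
    print("t",s["time"],"pos",s["position"].round(4),"yaw",c.round(1),"q7",s["qpos"][6].round(2),"-> T",d.round(2),"rot",R.from_matrix(M.T@R2).as_rotvec().round(3))
E
python3 - <<'E'
from h import *
import pickle
S={n:pickle.load(open(n+"0.pkl","rb")) for n in("scene","side")}
for k,z,a,b in [("oil",.0,(287,192),(376,262)),("reelR",.042,(354,236),(262,286)),("reelL",.042,(228,283),(215,198)),("box",.041,(276,205),(325,234)),("stick",.02,(400,203),(340,360)),("weight",0.01,(235,246),(278,213)),("candle",0,(202,222),(318,197))]:
    print(k,plane(S["scene"],a,z)[0].round(3),plane(S["side"],b,z)[0].round(3))
go(.503,.062,.19,21)
E
```

```text
oil [ 0.762 -0.133  0.   ] [ 0.765 -0.148 -0.   ]
reelR [ 0.488 -0.125  0.042] [ 0.492 -0.137  0.042]
reelL [0.503 0.181 0.042] [0.511 0.176 0.042]
box [ 0.678 -0.042  0.041] [ 0.685 -0.056  0.041]
stick [ 0.548 -0.334  0.02 ] [ 0.55 -0.34  0.02]
weight [0.627 0.098 0.01 ] [0.641 0.092 0.01 ]
candle [0.758 0.118 0.   ] [0.77  0.118 0.   ]
t 0.2 pos [0.2002 0.6965 0.2181] yaw 74.0 q7 -0.08 -> T [-18.65 -21.05   1.14] rot [-0.001  0.001  0.925]
```

```bash
python3 -m handwheel '[[-9,-10,0.5,0,0,0.45,0],[-9,-10,0.5,0,0,0.45,0],[-9,-10,0.5,0,0,0.45,0],[-9,-10,0.5,0,0,0.45,0],[-9,-10,0.5,0,0,0.45,0]]' 40
python3 - <<'E'
from h import *
go(.503,.062,.19,21)
E
```

```text
time: 0.82
position: [0.3375, 0.4142, 0.2071]
eef_rot: [0.357, 0.934, 0.0, 0.0]
force: [1.4, 0.2, 0.0]
grip_width: 0.0928
grasp_force: 0.0
t 0.825 pos [0.3375 0.4142 0.2071] yaw 48.2 q7 -0.08 -> T [-14.32  -6.09   0.68] rot [0.    0.    0.475]
```

```bash
python3 -m handwheel '[[-14.3,-6.1,0.7,0,0,0.475,0],[-14.3,-6.1,0.7,0,0,0.475,0],[-14.3,-6.1,0.7,0,0,0.475,0],[-14.3,-6.1,0.7,0,0,0.475,0],[-14.3,-6.1,0.7,0,0,0.475,0]]' >/dev/null
python3 -m handwheel '[[0,0,0,0,0,0,0],[0,0,0,0,0,0,0],[0,0,0,0,0,0,0]]'
python3 - <<'E'
from h import *
import pickle
go(.503,.062,.19,21)
im=get_image("wrist"); save(im,"w1"); pickle.dump(im,open("w1.pkl","wb"))
print(proj(im,[[.503,.062,.09]]))
E
```

```text
time: 1.82
position: [0.4687, 0.1348, 0.1929]
eef_rot: [0.566, 0.825, 0.0, -0.0]
force: [1.0, 0.3, 0.8]
grip_width: 0.093
grasp_force: 0.0
t 1.825 pos [0.4687 0.1348 0.1929] yaw 21.1 q7 0.15 -> T [-3.21  0.23  0.12] rot [-0.    -0.     0.002]
[[289.27532951 293.31218778]]
```

View pics/w1.png

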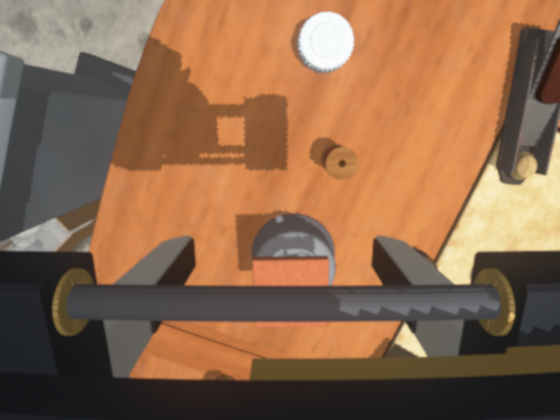

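Wrist view: the tile's top face spans about columns 253–329 and rows 257–325, square to the fingers, with the gripper's link rod crossing it. The small lid and left reel sit above it in the picture.

```bash
cat >> h.py <<'E'
def tilemask(im,c,z,half=70):
    "terracotta: fitted rectangle near pixel c -> corners, centre, yaw"
    a=im["color"].astype(int); R_,G,B=a[...,0],a[...,1],a[...,2]
    m=((G*100<R_*60)&(B*100>R_*32)&(R_>120)).astype(np.uint8)
    w=np.zeros_like(m); w[max(0,int(c[1])-half):int(c[1])+half,max(0,int(c[0])-half):int(c[0])+half]=1; m=cv2.morphologyEx(m*w,cv2.MORPH_OPEN,np.ones((3,3)))
    n,lab,st,_=cv2.connectedComponentsWithStats(m)
    m=np.isin(lab,[i for i in range(1,n) if st[i,4]>60]).astype(np.uint8)
    p=cv2.findNonZero(m); q=cv2.boxPoints(cv2.minAreaRect(p)); P=plane(im,q,z)[:,:2]; e=np.roll(P,-1,0)-P
    print("box",q.round(1).tolist(),"ctr",P.mean(0).round(4),"edges",np.linalg.norm(e,axis=1).round(4),"yaw",np.degrees(np.arctan2(e[:,1],e[:,0])%(np.pi/2)).round(1))
    return m
E
python3 - <<'E'
from h import *
import pickle
im=pickle.load(open("w1.pkl","rb"))
print([im["color"][y,x].tolist() for x,y in [(290,270),(310,275),(200,250),(150,220),(290,324),(230,225)]])
tilemask(im,(290,285),.09,60)
P=plane(im,[(253,257),(329,257),(328,325),(253,325)],.09); print(P.mean(0),np.linalg.norm(np.diff(P,axis=0),axis=1))
s=r.state(); print("tcp px",proj(im,[s["position"]]))
E
```

```text
[[226, 134, 91], [228, 136, 93], [221, 144, 87], [212, 134, 79], [224, 132, 90], [218, 139, 81]]
box [[252.6999969482422, 259.0], [326.0, 257.70001220703125], [327.20001220703125, 325.8999938964844], [253.89999389648438, 327.20001220703125]] ctr [0.5037 0.0619] edges [0.0625 0.0666 0.0665 0.0666] yaw [22.1 24.  22.1 20.6]
[0.50381091 0.0635242  0.09      ] [0.0648008  0.06632301 0.0679258 ]
tcp px [[282.39270251 251.53561653]]
```

```bash
python3 -m handwheel '[[-3.2,0.2,0,0,0,0,0],[-3.2,0.2,0,0,0,0,0],[-3.2,0.2,0,0,0,0,0],[-3.2,0.2,2.5,0,0,0,0],[-3.2,0.2,2.5,0,0,0,0]]' >/dev/null;python3 -m handwheel '[[0,0,0,0,0,0,0],[0,0,0,0,0,0,0]]' >/dev/null
python3 - <<'E'
from h import *
go(.5037,.0625,.076,21.5)
E
```

```text
t 2.75 pos [0.5033 0.0611 0.1323] yaw 21.0 q7 0.36 -> T [0.05 0.03 2.25] rot [ 0.003  0.    -0.009]
```

```bash
python3 -m handwheel '[[0.05,0.03,1.5,0,0,-0.01,0],[0.05,0.03,2.25,0,0,-0.01,0],[0.05,0.03,2.25,0,0,-0.01,0],[0.05,0.03,2.25,0,0,-0.01,0]]' | head -2
python3 -m handwheel '[[0,0,0,0,0,0,90],[0,0,0,0,0,0,90],[0,0,0,0,0,0,90],[0,0,0,0,0,0,90],[0,0,0,0,0,0,90]]' 25
```

```text
time: 3.25
position: [0.5035, 0.0619, 0.0756]
time: 3.88
position: [0.503, 0.0619, 0.0744]
eef_rot: [0.563, 0.827, 0.0, 0.0]
force: [-0.4, 0.1, 4.9]
grip_width: 0.0654
grasp_force: 25.0
```

```bash
python3 -m handwheel '[[0,0,-1,0,0,0,90],[0,0,-3.6,0,0,0,90],[0,0,-3.6,0,0,0,90],[0,0,-3.6,0,0,0,90]]'
python3 - <<'E'
from h import *
go(.683,-.138,.165,-16.5)
E
```

```text
time: 4.38
position: [0.5025, 0.062, 0.164]
eef_rot: [0.562, 0.827, 0.0, 0.0]
force: [0.5, 0.0, -1.2]
grip_width: 0.0656
grasp_force: 25.0
t 4.375 pos [0.5025 0.062  0.164 ] yaw 21.6 q7 0.35 -> T [-10.1    3.77  -0.04] rot [ 0.    -0.     0.664]
```

```bash
python3 -m handwheel '[[-10.1,3.8,0,0,0,0.664,90],[-10.1,3.8,0,0,0,0.664,90],[-10.1,3.8,0,0,0,0.664,90],[-10.1,3.8,0,0,0,0.664,90],[-10.1,3.8,0,0,0,0.664,90]]' >/dev/null
python3 -m handwheel '[[0,0,0,0,0,0,90],[0,0,0,0,0,0,90],[0,0,0,0,0,0,90]]'
python3 - <<'E'
from h import *
import pickle
im=get_image("wrist"); save(im,"w2"); pickle.dump(im,open("w2.pkl","wb"))
p=proj(im,[[.658,-.229,.02],r.state()["position"]]);print(p)
tilemask(im,p[0],.02,60)
E
```

```text
time: 5.38
position: [0.6832, -0.1367, 0.1638]
eef_rot: [0.801, 0.599, -0.0, -0.001]
force: [0.0, 0.2, -0.9]
grip_width: 0.0659
grasp_force: 25.0
[[285.06644923 287.57050017]
 [283.0889928  252.5724846 ]]
box [[225.0, 227.0], [342.0, 227.0], [342.0, 285.0], [225.0, 285.0]] ctr [ 0.6659 -0.1966] edges [0.1123 0.0612 0.1177 0.0613] yaw [73.6 76.1 73.6 71. ]
```

View pics/w2.png

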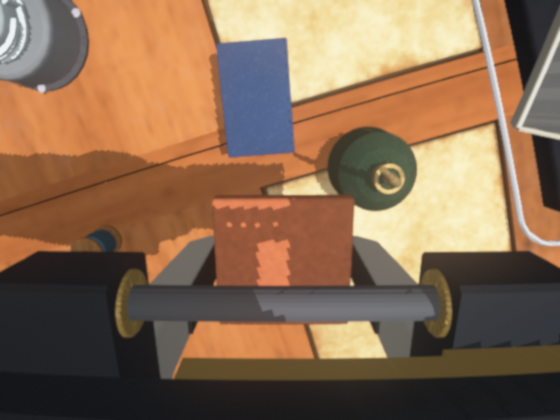

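The held tile hides the pile, because the camera looks towards tool +x (upward in the picture). I'll go to the other side of the pile.

```bash
python3 -m handwheel '[[-7.6,0,0,0,0,0,90],[-7.6,0,0,0,0,0,90],[-7.6,0,0,0,0,0,90],[-7.6,0,0,0,0,0,90],[-7.6,0,0,0,0,0,90]]' >/dev/null
python3 -m handwheel '[[0,0,0,0,0,0,90],[0,0,0,0,0,0,90],[0,0,0,0,0,0,90]]'
python3 - <<'E'
from h import *
import pickle
im=get_image("wrist"); save(im,"w3"); pickle.dump(im,open("w3.pkl","wb"))
p=proj(im,[[.658,-.229,.02],r.state()["position"]]);print(p)
tilemask(im,p[0],.02,60)
E
```

```text
time: 6.42
position: [0.6304, -0.3193, 0.1642]
eef_rot: [0.801, 0.599, 0.0, -0.0]
force: [-0.4, -0.1, -1.5]
grip_width: 0.0655
grasp_force: 25.0
[[283.82269822  89.04750488]
 [282.51714364 252.76913422]]
box [[248.0, 50.0], [321.0, 50.0], [321.0, 129.0], [248.0, 129.0]] ctr [ 0.6583 -0.2301] edges [0.0627 0.0669 0.0655 0.0668] yaw [73.6 74.8 73.5 72.4]
```

View pics/w3.png

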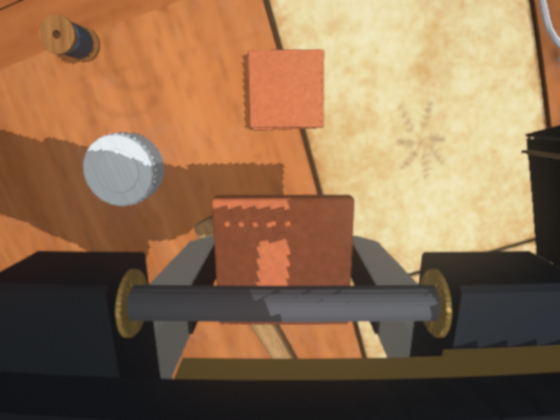

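The pile's top face spans columns 248–325, rows 50–128. The held tile is at columns 214–353, with its far edge at row 196.

Run:
```python
from h import *
import pickle
im=pickle.load(open("w3.pkl","rb"))
a=im["color"].astype(int)
for row in (75,105): print(row,[(x,a[row,x].tolist()) for x in list(range(244,253))+list(range(319,328))])
c=plane(im,[(286.3,89.3)],.02)[0]; print("pile",c)
s=r.state(); M=rot(s["eef_rot"])
for z in (.0055,.0155):
    print(z,((plane(im,[(214,197),(353,197),(214,207),(353,207)],s["position"][2]+z)-s["position"])@M).round(4).tolist())
go(c[0],c[1],.165,-16.4)
```

```text
75 [(244, [150, 92, 53]), (245, [140, 86, 49]), (246, [139, 86, 50]), (247, [141, 87, 51]), (248, [157, 94, 59]), (249, [189, 110, 73]), (250, [212, 122, 82]), (251, [220, 128, 86]), (252, [222, 129, 87]), (319, [216, 129, 88]), (320, [217, 130, 88]), (321, [217, 130, 89]), (322, [216, 135, 93]), (323, [219, 155, 111]), (324, [225, 186, 137]), (325, [231, 206, 154]), (326, [233, 213, 160]), (327, [234, 216, 162])]
105 [(244, [172, 108, 63]), (245, [149, 93, 54]), (246, [142, 88, 52]), (247, [139, 86, 49]), (248, [142, 86, 51]), (249, [158, 93, 59]), (250, [188, 110, 72]), (251, [209, 122, 81]), (252, [217, 126, 84]), (319, [214, 128, 87]), (320, [211, 125, 85]), (321, [210, 127, 87]), (322, [210, 136, 95]), (323, [214, 161, 117]), (324, [223, 191, 141]), (325, [232, 209, 155]), (326, [234, 214, 159]), (327, [234, 213, 158])]
pile [ 0.66002066 -0.22981865  0.02      ]
0.0055 [[0.0312, -0.0334, -0.0055], [0.0312, 0.0344, -0.0055], [0.0262, -0.0336, -0.0055], [0.0262, 0.0346, -0.0055]]
0.0155 [[0.0334, -0.0313, -0.0155], [0.0334, 0.0323, -0.0155], [0.0287, -0.0315, -0.0155], [0.0287, 0.0325, -0.0155]]
t 6.475 pos [ 0.6303 -0.3196  0.1642] yaw -16.4 q7 0.42 -> T [ 3.78  0.13 -0.03] rot [-0.    -0.    -0.001]
```

```bash
python3 -m handwheel '[[3.77,0.11,0,0,0,0,90],[3.77,0.11,0,0,0,0,90],[3.77,0.11,4,0,0,0,90],[3.77,0.11,4.8,0,0,0,90],[3.77,0.11,4.8,0,0,0,90]]' >/dev/null
python3 -m handwheel '[[0,0,0,0,0,0,90],[0,0,0,0,0,0,90],[0,0,0,0,0,0,90]]'
python3 - <<'E'
from h import *
go(.660,-.230,.016,-16.4)
E
```

```text
time: 7.48
position: [0.6604, -0.2312, 0.0464]
eef_rot: [0.801, 0.598, 0.001, 0.001]
force: [0.7, 0.5, -1.4]
grip_width: 0.0658
grasp_force: 25.0
t 7.475 pos [ 0.6604 -0.2312  0.0464] yaw -16.5 q7 0.35 -> T [ 0.04 -0.03  1.21] rot [ 0.003 -0.    -0.002]
```

```bash
python3 -m handwheel '[[0.04,-0.03,0.9,0,0,0,90],[0.04,-0.03,1.15,0,0,0,90],[0.04,-0.03,1.2,0,0,0,90],[0.04,-0.03,1.2,0,0,0,90]]'
```

```text
time: 7.98
position: [0.6592, -0.2295, 0.0154]
eef_rot: [0.801, 0.598, 0.0, 0.0]
force: [-1.7, 1.1, 5.1]
grip_width: 0.0658
grasp_force: 25.0
```

```bash
python3 -m handwheel '[[0,0,-0.03,0,0,0,70],[0,0,-0.03,0,0,0,40],[0,0,-0.03,0,0,0,0],[0,0,-0.03,0,0,0,0]]'
python3 -m handwheel '[[0,0,-1,0,0,0,0],[0,0,-5,0,0,0,0],[0,0,-5,0,0,0,0],[-3.6,0,-5,0,0,0,0],[-3.6,0,-5,0,0,0,0]]' >/dev/null
python3 -m handwheel '[[0,0,0,0,0,0,0],[0,0,0,0,0,0,0]]'
python3 - <<'E'
from h import *
import pickle
im=get_image("wrist"); pickle.dump(im,open("w4.pkl","wb"))
p=proj(im,[[.660,-.23,.03],[.4935,-.2535,.03]]);print(p)
tilemask(im,p[0],.03,60)
q=im["color"]; c=p[0].astype(int); a=cv2.resize(q[max(0,c[1]-75):c[1]+75,c[0]-100:c[0]+100],None,fx=3,fy=3)
S=get_image("side"); cc=(358,297); b=cv2.resize(S["color"][cc[1]-40:cc[1]+35,cc[0]-50:cc[0]+50],None,fx=4,fy=4)
a=a[:300] if False else cv2.resize(a,(400,300)); cv2.imwrite("pics/pile.png",np.hstack([a,b])[...,::-1])
g=cv2.cvtColor(q,cv2.COLOR_RGB2HSV); m=((g[...,1]<50)&(g[...,2]>130)).astype(np.uint8)
w=np.zeros_like(m); x,y=p[1].astype(int); w[max(0,y-60):y+60,max(0,x-60):x+60]=1; m*=w
(cx,cy),rr=cv2.minEnclosingCircle(cv2.findNonZero(cv2.morphologyEx(m,cv2.MORPH_OPEN,np.ones((3,3)))))
print("lid",cx,cy,rr,plane(im,[(cx,cy)],.025)[0])
E
```

```text
time: 8.48
position: [0.6589, -0.2296, 0.0149]
eef_rot: [0.801, 0.598, -0.0, -0.0]
force: [-0.5, 0.6, -0.3]
grip_width: 0.0913
grasp_force: 0.0
time: 9.35
position: [0.6337, -0.3146, 0.1396]
eef_rot: [0.801, 0.599, 0.0, -0.0]
force: [0.4, -0.4, -0.4]
grip_width: 0.0928
grasp_force: 0.0
[[284.29101146  92.77072653]
 [102.13235331 181.47073286]]
box [[241.0, 49.0], [323.0, 49.0], [323.0, 137.0], [241.0, 137.0]] ctr [ 0.658  -0.2303] edges [0.0626 0.0665 0.0657 0.0665] yaw [73.5 74.8 73.5 72.1]
lid 102.95454406738281 179.5 39.407958984375 [ 0.49200098 -0.25218387  0.025     ]
```

View pics/pile.png

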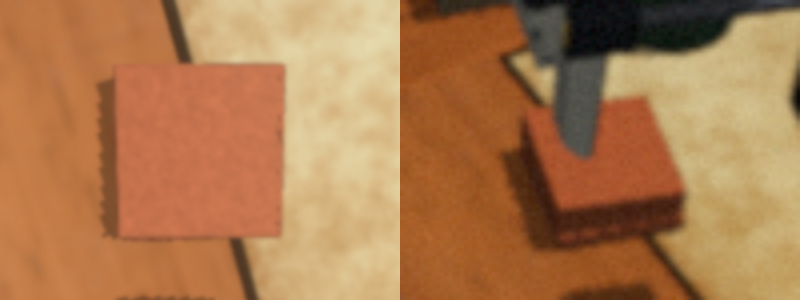

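The tile sits squarely on the pile: the wrist view shows one square outline and the side view three flush layers. Next I'll move beside the large lid for a close measurement.

Run:
```python
from h import *
go(.472,-.309,.14,-20)
```

```text
t 9.45 pos [ 0.634  -0.314   0.1396] yaw -16.4 q7 0.42 -> T [-1.64 -6.28 -0.01] rot [-0.    -0.001  0.063]
```

```bash
python3 -m handwheel '[[-1.6,-6.3,0,0,0,0.06,0],[-1.6,-6.3,0,0,0,0.06,0],[-1.6,-6.3,0,0,0,0.06,0],[-1.6,-6.3,0,0,0,0.06,0],[-1.6,-6.3,0,0,0,0.06,0]]' >/dev/null
python3 -m handwheel '[[0,0,0,0,0,0,0],[0,0,0,0,0,0,0]]'
cat >> h.py <<'E'
def lid(im,p,z):
    a=im["color"]; g=cv2.cvtColor(a,cv2.COLOR_RGB2HSV); best=None
    for v in (130,):
        m=((g[...,1]<45)&(g[...,2]>v)).astype(np.uint8); w=np.zeros_like(m); x,y=np.int32(p)
        w[max(0,y-70):y+70,max(0,x-70):x+70]=1; m=cv2.morphologyEx(m*w,cv2.MORPH_OPEN,np.ones((3,3)))
        c=max(cv2.findContours(m,0,1)[0],key=cv2.contourArea); h=cv2.convexHull(c)
        e=cv2.fitEllipse(h); P=plane(im,h.reshape(-1,2),z)[:,:2].astype(np.float32); k=cv2.minEnclosingCircle(P)
        print("ellipse",np.round(e[0],1),np.round(e[1],1),"world fit",np.round(k[0],4),"diam",round(2*k[1],4),"ctr",plane(im,[e[0]],z)[0].round(4))
E
python3 - <<'E'
from h import *
import pickle
im=get_image("wrist"); pickle.dump(im,open("w5.pkl","wb"))
p=proj(im,[[.493,-.253,.03]])[0]; print(p); lid(im,p,.03); lid(im,p,.028)
c=p.astype(int); save({"color":cv2.resize(im["color"][max(0,c[1]-90):c[1]+90,c[0]-120:c[0]+120],None,fx=2.5,fy=2.5)},"lid")
E
```

```text
time: 10.32
position: [0.4719, -0.3092, 0.1397]
eef_rot: [0.819, 0.575, -0.0, 0.0]
force: [0.1, 0.3, -0.4]
grip_width: 0.0931
grasp_force: 0.0
[283.67993281 129.82690437]
ellipse [284.3 129.4] [82.3 83.7] world fit [ 0.4933 -0.2536] diam 0.0662 ctr [ 0.4936 -0.2528  0.03  ]
ellipse [284.3 129.4] [82.3 83.7] world fit [ 0.4933 -0.2536] diam 0.0667 ctr [ 0.4936 -0.2529  0.028 ]
```

View pics/lid.png

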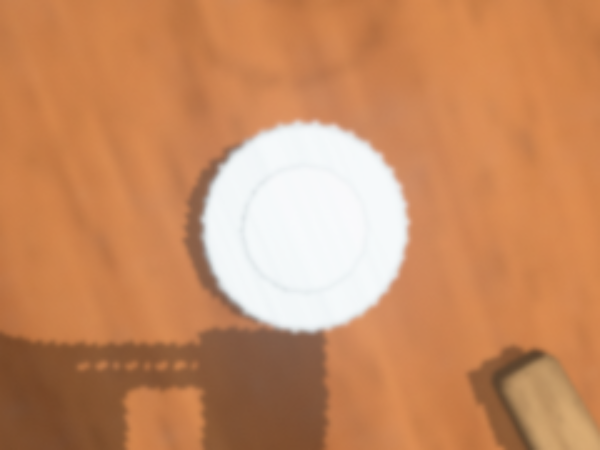

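The lid's top shows as a clean circle at (284,129), giving (0.4934, -0.2532) and 66 mm diameter. That matches the large lid.

```bash
python3 -m handwheel '[[2.4,0.05,0,0,0,0,0],[2.4,0.05,0,0,0,0,0],[2.4,0.05,3,0,0,0,0],[2.4,0.05,3.6,0,0,0,0],[2.4,0.05,3.6,0,0,0,0]]' >/dev/null
python3 -m handwheel '[[0,0,0,0,0,0,0],[0,0,0,0,0,0,0]]' | head -2
python3 - <<'E'
from h import *
go(.4934,-.2532,.006,-20)
E
```

```text
time: 11.25
position: [0.4933, -0.254, 0.0513]
t 11.25 pos [ 0.4933 -0.254   0.0513] yaw -19.9 q7 0.5 -> T [ 0.03 -0.01  1.81] rot [0.002 0.    0.001]
```

```bash
python3 -m handwheel '[[0.03,0,1.2,0,0,0,0],[0.03,0,1.8,0,0,0,0],[0.03,0,1.8,0,0,0,0],[0.03,0,1.8,0,0,0,0]]' | head -2
python3 -m handwheel '[[0,0,0,0,0,0,100],[0,0,0,0,0,0,100],[0,0,0,0,0,0,100],[0,0,0,0,0,0,100],[0,0,0,0,0,0,100]]' 20
python3 -m handwheel '[[0,0,-1,0,0,0,100],[0,0,-4.8,0,0,0,100],[0,0,-4.8,0,0,0,100],[0,0,-4.8,0,0,0,100]]'
python3 - <<'E'
from h import *
import pickle
go(.5037,-.03,.14,0)
E
```

```text
time: 11.75
position: [0.4931, -0.2531, 0.0056]
time: 12.38
position: [0.4931, -0.2528, 0.0052]
eef_rot: [0.819, 0.574, 0.0, 0.0]
force: [-1.0, 0.3, 4.0]
grip_width: 0.0653
grasp_force: 20.0
time: 12.88
position: [0.4939, -0.2532, 0.127]
eef_rot: [0.819, 0.574, 0.001, 0.002]
force: [0.8, 0.2, -0.8]
grip_width: 0.0654
grasp_force: 20.0
t 12.875 pos [ 0.4939 -0.2532  0.127 ] yaw -19.9 q7 0.44 -> T [ 8.53 -2.67 -0.53] rot [ 0.004  0.001 -0.348]
```

```bash
python3 -m handwheel '[[8.5,-2.7,-0.5,0,0,-0.35,100],[8.5,-2.7,-0.5,0,0,-0.35,100],[8.5,-2.7,-0.5,0,0,-0.35,100],[8.5,-2.7,-0.5,0,0,-0.35,100],[8.5,-2.7,-0.5,0,0,-0.35,100]]' >/dev/null
python3 -m handwheel '[[0,0,0,0,0,0,100],[0,0,0,0,0,0,100],[0,0,0,0,0,0,100]]'
python3 - <<'E'
from h import *
import pickle
im=get_image("wrist"); pickle.dump(im,open("w6.pkl","wb"))
print(proj(im,[[.5037,.0625,.08],[.5037,.0625,0.05],r.state()["position"]])); save(im,"w6")
E
```

```text
time: 13.88
position: [0.5017, -0.0312, 0.1373]
eef_rot: [0.707, 0.707, -0.0, 0.0]
force: [-0.6, 0.6, 0.2]
grip_width: 0.0652
grasp_force: 20.0
[[285.58219889  77.14518666]
 [285.29265307  82.43904257]
 [282.53455459 251.65235312]]
```

View pics/w6.png

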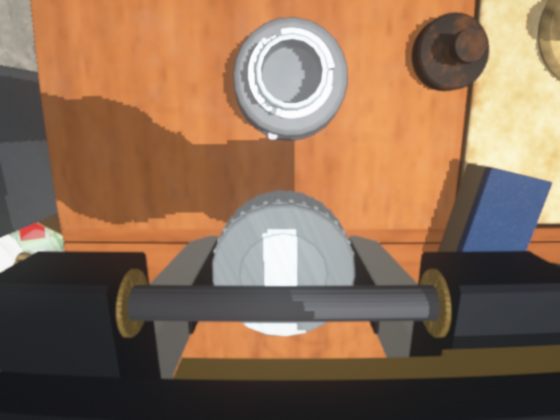

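The open canister shows at about (291,75): its rim ring spans columns 248–334, rows 30–118, and the body 236–347. The lid in the grip is at (284,262). I'll fit circles to the canister.

Run:
```python
from h import *
import pickle
im=pickle.load(open("w6.pkl","rb")); a=im["color"]; g=cv2.cvtColor(a,cv2.COLOR_RGB2HSV)
m=(g[...,1]<70).astype(np.uint8); w=np.zeros_like(m); w[5:150,215:365]=1; m*=w
c=max(cv2.findContours(cv2.morphologyEx(m,cv2.MORPH_CLOSE,np.ones((3,3))),0,1)[0],key=cv2.contourArea)
c=c.reshape(-1,2).astype(float)
def circ(P):
    A=np.c_[2*P,np.ones(len(P))]
    k=np.ones(len(P),bool)
    for _ in range(4):
        s=np.linalg.lstsq(A[k],(P[k]**2).sum(1),rcond=None)[0]; R_=np.sqrt(s[2]+s[:2]@s[:2]); e=np.hypot(*(P-s[:2]).T)-R_; k=abs(e)<max(.0006,1.5*np.std(e[k]))
    return s[:2].round(4),round(2*R_,4),k.mean().round(2)
for z in (.05,.0,.005): print("sil",z,circ(plane(im,c,z)[:,:2]))
print("bbox",c.min(0),c.max(0))
b=((g[...,1]<40)&(a.min(2)>205)).astype(np.uint8)*w
h=cv2.convexHull(cv2.findNonZero(cv2.morphologyEx(b,cv2.MORPH_OPEN,np.ones((2,2))))).reshape(-1,2).astype(float)
print("bright",h.min(0),h.max(0))
for z in (.08,.074,.07): print(z,circ(plane(im,h,z)[:,:2]))
for y in (60,75,90): print(y,[int(v) for v in a[y,228:355:2].mean(1)])
print([int(v) for v in a[8:145:2,291].mean(1)])
```

```text
sil 0.05 (array([0.507 , 0.0644]), np.float64(0.0821), np.float64(0.63))
sil 0.0 (array([0.5079, 0.0701]), np.float64(0.0982), np.float64(0.56))
sil 0.005 (array([0.5078, 0.0695]), np.float64(0.0966), np.float64(0.57))
bbox [233.  17.] [347. 139.]
bright [249.  28.] [335. 139.]
0.08 (array([0.5078, 0.0641]), np.float64(0.0546), np.float64(0.88))
0.074 (array([0.508 , 0.0649]), np.float64(0.0561), np.float64(0.88))
0.07 (array([0.5081, 0.0654]), np.float64(0.0571), np.float64(0.88))
60 [99, 97, 99, 99, 123, 150, 162, 176, 175, 145, 135, 236, 251, 249, 209, 213, 248, 229, 153, 166, 184, 186, 186, 185, 184, 184, 183, 183, 182, 182, 182, 183, 183, 184, 184, 165, 139, 128, 125, 124, 123, 124, 124, 121, 117, 118, 180, 248, 245, 237, 252, 252, 237, 188, 184, 183, 175, 168, 153, 156, 162, 161, 160, 158]
75 [97, 98, 99, 125, 151, 164, 162, 129, 125, 130, 220, 252, 252, 218, 190, 243, 243, 189, 188, 187, 187, 187, 186, 186, 186, 185, 185, 185, 186, 186, 188, 188, 188, 189, 188, 189, 188, 187, 162, 128, 127, 127, 126, 127, 126, 126, 131, 228, 251, 237, 243, 252, 231, 190, 187, 186, 185, 177, 169, 154, 155, 158, 157, 158]
90 [98, 98, 99, 101, 132, 152, 166, 180, 147, 127, 127, 157, 246, 252, 247, 191, 173, 228, 248, 230, 195, 189, 190, 190, 190, 190, 190, 190, 190, 191, 190, 191, 191, 191, 190, 180, 140, 129, 128, 127, 127, 127, 127, 134, 212, 250, 246, 227, 247, 252, 252, 243, 200, 190, 191, 190, 182, 172, 157, 147, 158, 160, 162, 160]
[143, 143, 143, 142, 137, 148, 161, 173, 183, 190, 244, 251, 240, 233, 249, 223, 124, 115, 114, 119, 144, 176, 180, 183, 182, 183, 184, 184, 185, 185, 187, 186, 188, 188, 189, 190, 190, 190, 190, 190, 190, 190, 191, 191, 190, 169, 143, 167, 244, 243, 202, 218, 252, 253, 251, 221, 194, 193, 193, 193, 190, 175, 164, 144, 111, 106, 95, 100, 100]
```

```bash
python3 - <<'E'
from h import *
go(.5076,.065,.14,0)
E
python3 -m handwheel '[[3.85,0.24,0,0,0,0,100],[3.85,0.24,0,0,0,0,100],[3.85,0.24,0,0,0,0,100],[3.85,0.24,1.3,0,0,0,100],[3.85,0.24,1.3,0,0,0,100]]' >/dev/null
python3 -m handwheel '[[0,0,0,0,0,0,100],[0,0,0,0,0,0,100],[0,0,0,0,0,0,100]]'
python3 - <<'E'
from h import *
go(.5076,.065,.08,0)
E
```

```text
t 13.925 pos [ 0.5018 -0.031   0.1374] yaw 0.0 q7 0.31 -> T [ 3.84  0.23 -0.11] rot [-0.  0.  0.]
time: 14.92
position: [0.508, 0.0661, 0.1056]
eef_rot: [0.706, 0.708, 0.0, 0.0]
force: [-0.1, 0.4, -0.9]
grip_width: 0.0654
grasp_force: 20.0
t 14.925 pos [0.508  0.0661 0.1056] yaw 0.1 q7 0.18 -> T [-0.05 -0.02  1.02] rot [ 0.001 -0.     0.002]
```

```bash
python3 -m handwheel '[[-0.03,-0.02,0.5,0,0,0,100],[-0.03,-0.02,0.9,0,0,0,100],[-0.03,-0.02,1.0,0,0,0,100],[-0.03,-0.02,1.0,0,0,0,100]]'; python3 -m handwheel '[[0,0,0.1,0,0,0,100],[0,0,0.15,0,0,0,100],[0,0,0.2,0,0,0,100]]'
```

```text
time: 15.42
position: [0.507, 0.0653, 0.0795]
eef_rot: [0.706, 0.708, -0.0, -0.0]
force: [0.6, 0.6, -0.6]
grip_width: 0.0655
grasp_force: 20.0
time: 15.8
position: [0.5072, 0.0655, 0.075]
eef_rot: [0.706, 0.708, 0.0, 0.0]
force: [-0.1, 0.3, -1.1]
grip_width: 0.0656
grasp_force: 20.0
```

Past the rim with no side force. Lower it to the rib.

```bash
python3 -m handwheel '[[0,0,0.05,0,0,0,100],[0,0,0.1,0,0,0,100],[0,0,0.1,0,0,0,100]]'; python3 -c "
from h import *
s=r.state();print(s['position'],s['force'],s['moment'])"
```

```text
time: 16.18
position: [0.5073, 0.0654, 0.0729]
eef_rot: [0.706, 0.708, 0.0, 0.0]
force: [-1.0, -0.4, 8.5]
grip_width: 0.0652
grasp_force: 20.0
[0.50730262 0.06542604 0.07293733] [-1.04890971 -0.39122373  8.47876781] [-0.06187717  0.50570567  0.03773602]
```

It rests on the rib with about 9 N of push. Turn back anticlockwise, watching height and torque.

```bash
cat > s.py <<'E'
from h import *
s=r.state(); M=rot(s["eef_rot"]); print("t",s["time"],s["position"].round(4),"yaw",np.degrees(np.arctan2(M[1,1],M[0,1])).round(1),"F",s["force"].round(1),"Mz",s["moment"].round(2),"q7",s["qpos"][6].round(2),"w",round(s["grip_width"],4))
E
python3 -m handwheel '[[0,0,0,0,0,-0.1,100],[0,0,0,0,0,-0.2,100],[0,0,0,0,0,-0.3,100]]' >/dev/null; python3 s.py
python3 -m handwheel '[[0,0,0,0,0,-0.1,100],[0,0,0,0,0,-0.2,100],[0,0,0,0,0,-0.3,100]]' >/dev/null; python3 s.py
```

```text
t 16.55 [0.5081 0.0661 0.073 ] yaw 17.5 F [0.2 2.2 2.3] Mz [ 0.55  0.03 -0.11] q7 0.39 w 0.0654
t 16.925 [0.5074 0.0659 0.0725] yaw 34.7 F [-0.   0.7 -1.2] Mz [0.   0.03 0.05] q7 0.57 w 0.0654
```

```bash
python3 -m handwheel '[[0,0,0.05,0,0,0,100],[0,0,0.08,0,0,0,100],[0,0,0.08,0,0,0,100]]' >/dev/null; python3 s.py
```

```text
t 17.3 [0.507  0.0655 0.0703] yaw 34.4 F [-0.4  0.6 -0.9] Mz [ 0.08  0.1  -0.02] q7 0.57 w 0.0654
```

Already below the rib and unloaded, so it is over the notch. Push down gently.

```bash
python3 -m handwheel '[[0,0,0.08,0,0,0,100],[0,0,0.14,0,0,0,100],[0,0,0.14,0,0,0,100]]' >/dev/null; python3 s.py; python3 -m handwheel '[[0,0,0.04,0,0,0,100],[0,0,0.09,0,0,0,100],[0,0,0.09,0,0,0,100]]' >/dev/null; python3 s.py
```

```text
t 17.675 [0.5071 0.0655 0.0668] yaw 34.5 F [-1.   1.7 -0.9] Mz [ 0.13  0.09 -0.01] q7 0.57 w 0.0655
t 18.05 [0.5071 0.0655 0.0646] yaw 34.5 F [-0.8  0.7 -1.8] Mz [0.15 0.2  0.01] q7 0.57 w 0.0654
```

```bash
python3 -m handwheel '[[0,0,0.02,0,0,0,100],[0,0,0.04,0,0,0,100],[0,0,0.04,0,0,0,100]]' >/dev/null; python3 s.py
```

```text
t 18.425 [0.5072 0.0655 0.0638] yaw 34.5 F [-1.9  1.4  2. ] Mz [0.2  0.33 0.04] q7 0.57 w 0.0654
```

Dropped in: contact at the expected height (origin about 58.6 mm). Screw clockwise, following the 5 mm per 100° pitch.

```bash
for i in 1 2; do python3 -m handwheel '[[0,0,0.014,0,0,0.12,100],[0,0,0.028,0,0,0.24,100],[0,0,0.042,0,0,0.36,100],[0,0,0.056,0,0,0.48,100],[0,0,0.07,0,0,0.6,100]]' >/dev/null; python3 s.py; done
```

```text
t 19.05 [0.5071 0.0653 0.0621] yaw -0.1 F [-2.2  1.7  0.9] Mz [0.04 0.39 0.05] q7 0.22 w 0.0656
t 19.675 [0.5074 0.0653 0.0603] yaw -34.5 F [-0.4 -0.2 -0.8] Mz [-0.03  0.13  0.  ] q7 -0.15 w 0.0657
```

```bash
python3 -m handwheel '[[0,0,0.014,0,0,0.12,100],[0,0,0.028,0,0,0.24,100],[0,0,0.042,0,0,0.36,100],[0,0,0.056,0,0,0.48,100]]' >/dev/null; python3 s.py; python3 -m handwheel '[[0,0,0.01,0,0,0.1,100],[0,0,0.015,0,0,0.2,100],[0,0,0.015,0,0,0.2,100]]' >/dev/null; python3 s.py
```

```text
t 20.175 [0.5077 0.0653 0.059 ] yaw -62.0 F [-0.8 -0.6  5.5] Mz [-0.07  0.22  0.08] q7 -0.45 w 0.0656
t 20.55 [0.5077 0.0658 0.0588] yaw -73.2 F [-1.   1.4  6.7] Mz [0.26 0.35 0.51] q7 -0.59 w 0.0659
```

Torque has risen to 0.5 N m after 107° at origin ≈ 53.6 mm, so it is at the stop. Release, retreat and check.

```bash
python3 -m handwheel '[[0,0,-0.01,0,0,-0.02,70],[0,0,-0.01,0,0,-0.02,40],[0,0,-0.01,0,0,-0.02,0],[0,0,-0.01,0,0,-0.02,0]]' | grep -E "width|force"
python3 -m handwheel '[[0,0,-1,0,0,0,0],[0,0,-4,0,0,0,0],[0,0,-4,0,0,0,0],[-3.5,0,-4,0,0,0,0],[-3.5,0,-4,0,0,0,0]]' >/dev/null
python3 -m handwheel '[[0,0,0,0,0,0,0],[0,0,0,0,0,0,0]]' >/dev/null
python3 s.py
python3 - <<'E'
from h import *
im=get_image("wrist"); p=proj(im,[[.5076,.0653,.084]])[0]; print(p)
for z in (.0785,.084,.089): lid(im,p,z)
s=get_image("scene"); p=proj(s,[[.5076,.0653,.084]])[0]; print(p); lid(s,p,.084)
for n,q in(("scene",s),("side",get_image("side"))):
    t=proj(q,[[.66,-.23,.03]])[0]; print(n,t); tilemask(q,t,.03,30)
E
```

```text
force: [0.1, -0.5, -0.2]
grip_width: 0.0913
grasp_force: 0.0
t 21.925 [0.4251 0.0389 0.1587] yaw -72.0 F [ 0.4 -0.1  0. ] Mz [-0.01  0.09  0.03] q7 -0.7 w 0.0929
[283.75403644  91.77618455]
ellipse [284.   92.3] [ 99.6 106.5] world fit [0.5048 0.0641] diam 0.075 ctr [0.5077 0.0651 0.0785]
ellipse [284.   92.3] [ 99.6 106.5] world fit [0.5044 0.064 ] diam 0.0733 ctr [0.5073 0.065  0.084 ]
ellipse [284.   92.3] [ 99.6 106.5] world fit [0.5041 0.0639] diam 0.0718 ctr [0.5069 0.0649 0.089 ]
[277.42349063 245.31659021]
ellipse [273.9 251.1] [27.1 40.5] world fit [0.4964 0.083 ] diam 0.0984 ctr [0.4964 0.0809 0.084 ]
scene [340.64693432 190.41065597]Traceback (most recent call last):
  File "<stdin>", line 6, in <module>
  File "h.py", line 29, in tilemask
    p=cv2.findNonZero(m); q=cv2.boxPoints(cv2.minAreaRect(p)); P=plane(im,q,z)[:,:2]; e=np.roll(P,-1,0)-P
                                          ~~~~~~~~~~~~~~~^^^
cv2.error: OpenCV(4.12.0) /io/opencv/modules/imgproc/src/convhull.cpp:143: error: (-215:Assertion failed) total >= 0 && (depth == CV_32F || depth == CV_32S) in function 'convexHull'
```

The lid is centred on the canister, its height agrees with home (about 54 mm), and the gripper is clear. I'll hand it in.

```bash
python3 -c "
from cell import workorder
print(workorder.close_job())"
```

```text
the job is handed in; nothing more can be done
None
```

I stacked the loose tile squarely on the pile, screwed the large lid onto the canister until it met its stop, and handed the job in at about 22 s of the 72 s allowed; no verdict came back.

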